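# Pull the vacuum on a tube leak tester and hold it

## Robot

A 7-joint arm with a two-finger parallel gripper is mounted at the origin on the work surface; the furniture and walls round the work are solid. World frame = base frame: x ahead of the robot, y to its left, z up, the work surface at z = 0. Lengths are in m, angles in degrees, forces in N, time in s.
With the tool pointing down it reaches from about 0.425 to 0.875 m from the base axis. Payload 4.7 kg.
Tool frame: the origin (TCP) lies on the centre line of the jaws, within the pads' length; the fingertips stand 8 mm ahead of it and the grasp point (between the pads) lies 11 mm behind it; z points along the fingers, y is the direction in which the jaws open and shut (so a half turn about z gives the same grasp; the last joint's range is limited). The gripper opens to 87 mm and grips with 3 to 60 N. Pads are 19 mm wide; open, the fingers measure 117 mm over their backs; the gripper's body (75 mm by 190 mm) begins 51 mm behind the grasp point.
Start: joints at [73.516, 18.392, -4.016, 83.108, 1.295, 78.541, -3.26], TCP at [0.193, -0.621, 0.231] pointing down, gripper open.
Joint ranges: [-163.93, 163.93], [-17.29, 119.83], [-79.2, 71.16], [3.27, 140.29], [-89.18, 269.18], [5.43, 117.66], [-154.24, 154.24]. Speed limits (degrees/s): [147.25, 147.25, 180, 180, 180, 180, 180].

## Interface

Orientations are given as [roll, pitch, yaw] about the fixed x, y, z axes, in that order (R = Rz(yaw) Ry(pitch) Rx(roll)).
In Python, from cell import env gives the robot as it stands. The module is installed in compiled form; this text tells all that it offers.
- The arm moves only by the tool move_arm, never from a script. Its argument "steps" is a list of rows, each a list of 2 entries, a list of its own where there are three numbers: the shift along the tool's x, y, z in m, then the turn about the tool's z in rad. A call has 1 to 20 rows; each row is the pose to reach, as a shift and turn from the pose commanded when the call began, along the tool's axes at that moment; what a row does not reach only later rows make up. A row lasts 1/8 s, in which the tool goes at most 62.5 mm and 10.7 degrees, less where a joint would pass 70% of its speed; a pose out of reach is approached as far as the arm can. A call with a gripper value outside its range is refused whole. "hand" is the closure, from -1 (fully open) to 1 (shut), set as the call begins (left out, the last holds). The fingers move at their own pace and stop on an object; "squeeze" is the grip in N (left out, the last holds). Time passes only in rows, so rows that repeat a pose let the fingers close. It gives the time, the measured TCP pose, the force and the opening at its end, in the units of the state.
- env.get_obs(): the state, without advancing time (a new reading comes with each control period).
- env.read_camera(name): name is "side" or "top" or "wrist"; returns (picture, depth): 480x640x3 uint8, red, green, blue; 480x640 float32, m along the optical axis (not along the pixel's ray), 0 where there is no reading.
- env.calibration(name): a dict with "intrinsics" (3x3 intrinsics, pixels), "position" and "orientation" of the camera in the world; the wrist camera has in their place "mount" (4x4, takes a point from camera to tool coordinates, whose origin is the TCP and whose axes are the flange's). Camera axes: x right, y up, looking along -z (the intrinsics and any distortion apply to the point x, -y, -z); pixel columns grow to the right and rows downward; lengths in m; the calibration is good to about 2 mm. The wrist camera is an equidistant fisheye: a pixel r from the principal point sees the ray r / f radians off the axis. A picture is of the moment at which its call begins: read the wrist's pose just before it. calibration takes no time and is no camera call.
- env.sign_off(): hands the job in, once; it reports no verdict.
Trained networks look in the newest picture that a camera, given by its name, has taken for a name from the list of things; names that differ only in an ending like _2 or _b are one class to them, and where a whole thing is asked for, a point or a joint stands for the part that bears it (a point fixed in the world has none). Each returns a list of dicts, best first, with "conf" (0 to 1); they miss things now and then, are a little off and sometimes report something else, mostly with a low value. They report only what shows in the picture. A call takes as long as a camera call.
- env.cut_out(camera, query): "region" (480x640 bool, what is visible of it) and "uv" ([column, row] in pixels, amid what is visible of it).
The state is a dict: "time_s": time; "qpos": joint angles; "joint_velocities": joint speeds; "effort": joint torques, N m; "tool_pos": TCP position; "tool_rot": TCP orientation; "force": force on the tool from outside, world axes, zero at the start; "wrist_torque": the same for the moment, N m; "grip_width": finger opening in m.
Only numpy, scipy, OpenCV 4.12 (cv2) and the standard library are available. Lean on these libraries where they do the work, as an engineer would, in place of code of your own. Each camera call takes 0.05 s, during which the arm holds its last target. There are 200 camera calls.

## Task

Leak-test the sample tube in the vacuum tester: press the tester's open lid down until the catch snaps over and holds it shut, then take the pump's T-handle and draw the piston rod straight up out of the barrel, without forcing it sideways, until the first groove on the rod has come out above the gland while the second groove is still hidden. The vacuum sucks the rod back, so finish while gripping the handle, holding the rod still there; leave the other things on the table where they are.

Things in the scene. Friction and masses are not known exactly. Their poses are not given: they have to be found in the camera images.
- tester: White vacuum leak tester, fixed: base plate 168 x 260 x 14 mm. Origin at table height under its middle; x from front (catch) to back (hinge), y left, z up. Left: chamber 120 x 130 mm, rim 64 mm high, centre (0, 50) mm, a sample tube inside. Right, at (0, -88) mm: upright pump barrel 38 mm across. Between, at the back, a gauge up to 85 mm high.
- lid (a joint): Lid angle, rad: 0 shut, grows as the front rises. Hinge axis along the tester's y through (64, 50, 68) mm in its frame. A spring holds it up; near the front 2 to 3 N moves it, and from 0.1 rad down to 0.04 it takes 10 to 16 N to push its striker past the sprung catch at the front. Below 0.03 it then stays shut by itself, hard stop at 0; let go earlier it springs up.
- lid_press (a point): Point on the lid's top face, mid-width on the grey front frame bar, 112 mm from the hinge axis; moves with the lid. z: normal of the lid, x: to the hinge. Lid: grey frame with clear window, 124 (front to back) x 134 mm, 10 mm thick, with a lip 60 mm wide in front. Shut, the point is 76 mm above the table.
- gland (a point): Centre of the top face of the gland (ribbed collar 45 mm across on top of the barrel), where the rod enters the bore; 100 mm above the table, axes as the tester's.
- rod: Piston rod with handle: 16 mm steel rod, about 250 g, loose in a 17.5 mm bore 80 mm deep, its foot linked to a piston below. Origin: centre of its foot, z up. Pushed in, it rests on the bottom. Weight and vacuum pull it down with 3.5 N, rising to about 7 N at 45 mm of draw; let go, it drops back. The first groove comes out of the gland at 35 mm of draw, the second at 55 mm.
- rod_handle (a point): Centre of the black T-handle's bar: 56 mm long (its x axis), 18 mm wide (its y axis: grip across this), 22 mm high. With the rod pushed in it is 36 mm above the gland's top, 136 mm above the table, with 25 mm clear between bar and gland. The bar may be turned up to 1.2 rad from the tester's x axis.
- specimen_cup: Specimen cup with white lid, 66 mm across, 75 mm high, a bystander; origin under its centre.
- iodine_bottle: Small brown bottle with yellow cap, 37 mm across, 84 mm high, a bystander; origin under its centre.
- test_kit_2: Small flat carton, 62 x 112 x 21 mm, a bystander; origin under its centre.

How it is judged:
By the outcome, as a careful person would: the job done as asked, in the order asked, and still so for the second after the job is handed in, while the arm keeps its last pose, push and grip.
It also fails if it takes over 42 s, if anything falls off the work surface, if the arm or the gripper's body presses on something with over 40 N, if the wrist force passes 120 N, or if a joint passes its speed limit or range.

## Working session

There is one attempt and no reset: what is moved stays moved. The work goes in short steps, Python scripts to look and compute and a tool call to move; the robot and the scene stay as the last step left them, time stands still between calls to the robot, and variables do not carry over. Pictures are saved under pics/ and viewed, about 8 in all and at most 12, crops included, and the job is handed in when it is done.

Besides the shell and the picture viewer there is one more tool, called after "Request:" in YAML: its name, and indented under it one key for each argument. move_arm: Moves the arm, as the interface text tells. Its arguments: {"type":"object","properties":{"steps":{"type":"array"},"hand":{"type":"number"},"squeeze":{"type":"number"}},"required":["steps"]}

```bash
mkdir -p pics
cat > h.py <<'E'
import numpy as np, cv2
from cell import env
from scipy.spatial.transform import Rotation as R
def rot(o):
    o=np.array(o,float)
    return o if o.shape==(3,3) else (R.from_quat(o).as_matrix() if o.size==4 else R.from_euler('xyz',o,degrees=True).as_matrix())
def world(cam,dep,us,vs):
    c=env.calibration(cam);K=np.array(c['intrinsics']);d=dep[vs,us]
    p=np.stack([(us-K[0,2])/K[0,0]*d,-(vs-K[1,2])/K[1,1]*d,-d],-1)
    return p@rot(c['orientation']).T+np.array(c['position'])
def save(n,im): cv2.imwrite('pics/'+n,cv2.cvtColor(im,cv2.COLOR_RGB2BGR))
E
python3 - <<'E'
from h import *
o=env.get_obs();print({k:np.round(v,3) for k,v in o.items()})
for c in ['top','side','wrist']:
    print(c,env.calibration(c))
    im,d=env.read_camera(c);save(c+'0.png',im);np.save(c+'0.npy',d)
    if c=='wrist':continue
    for q in ['tester','lid','rod','rod_handle','specimen_cup','iodine_bottle','test_kit_2']:
        for r in env.cut_out(c,q)[:2]:
            v,u=np.where(r['region']&(d>0));
            if len(u)==0: continue
            p=world(c,d,u,v)
            print(q,round(r['conf'],2),np.round(r['uv']),len(u),'med',np.median(p,0).round(3),'lo',np.percentile(p,2,0).round(3),'hi',np.percentile(p,98,0).round(3))
E
```

```text
{'time_s': np.float64(0.0), 'qpos': array([73.514, 18.439, -4.015, 83.177,  1.295, 78.542, -3.26 ]), 'joint_velocities': array([ 0.12 ,  0.011,  0.059,  0.095,  0.002, -0.048, -0.13 ]), 'effort': array([ 0.0000e+00, -4.9130e+01, -4.0400e-01, -3.1254e+01, -6.4000e-02,
        4.4000e-02,  0.0000e+00]), 'tool_pos': array([ 0.193, -0.62 ,  0.229]), 'tool_rot': array([-1.79887e+02,  6.00000e-03,  1.72950e+01]), 'force': array([-0.059, -0.397, -0.382]), 'wrist_torque': array([0.027, 0.075, 0.037]), 'grip_width': np.float64(0.087)}
top {'intrinsics': array([[517.18448522,   0.        , 316.08694472],
       [  0.        , 517.18448522, 236.39497481],
       [  0.        ,   0.        ,   1.        ]]), 'position': array([0.27469132, 0.04515565, 1.29197245]), 'orientation': array([  6.04441544,  -0.43354714, -91.03785436])}
tester 0.89 [238. 245.] 7032 med [0.384 0.216 0.029] lo [0.31  0.094 0.009] hi [0.477 0.332 0.153]
lid 0.6 [213. 236.] 2467 med [0.402 0.27  0.119] lo [0.347 0.206 0.079] hi [0.457 0.334 0.156]
lid 0.43 [429. 212.] 1117 med [ 0.463 -0.255  0.02 ] lo [ 0.429 -0.308  0.011
[... 1524 characters left out ...]
77 -0.254  0.02 ] lo [ 0.435 -0.308  0.011] hi [ 0.506 -0.201  0.023]
test_kit_2 0.51 [407. 312.] 13876 med [0.429 0.266 0.079] lo [0.334 0.108 0.011] hi [0.481 0.344 0.151]
wrist {'intrinsics': array([[371.64829954,   0.        , 316.2144218 ],
       [  0.        , 371.64829954, 233.533205  ],
       [  0.        ,   0.        ,   1.        ]]), 'mount': array([[ 5.21963969e-04,  9.53541795e-01,  3.01260307e-01,
         8.34036173e-02],
       [ 9.99999670e-01, -6.85135512e-04,  4.35973627e-04,
         6.78642286e-04],
       [ 6.22123210e-04,  3.01259980e-01, -9.53541838e-01,
        -1.55525217e-01],
       [ 0.00000000e+00,  0.00000000e+00,  0.00000000e+00,
         1.00000000e+00]])}
```

Run:
```python
import cv2,numpy as np
a=cv2.imread('pics/top0.png')[150:330,130:400];b=cv2.imread('pics/side0.png')[180:420,220:540]
a=cv2.resize(a,None,fx=1.48,fy=1.48*1,interpolation=cv2.INTER_CUBIC)
b=cv2.resize(b,None,fx=1.24,fy=1.24,interpolation=cv2.INTER_CUBIC)
H=max(a.shape[0],b.shape[0]);f=lambda x:cv2.copyMakeBorder(x,0,H-x.shape[0],0,0,cv2.BORDER_CONSTANT)
cv2.imwrite('pics/c1.png',np.hstack([f(a),f(b)]));print(a.shape,b.shape)
```

```text
(266, 400, 3) (298, 397, 3)
```

View pics/c1.png

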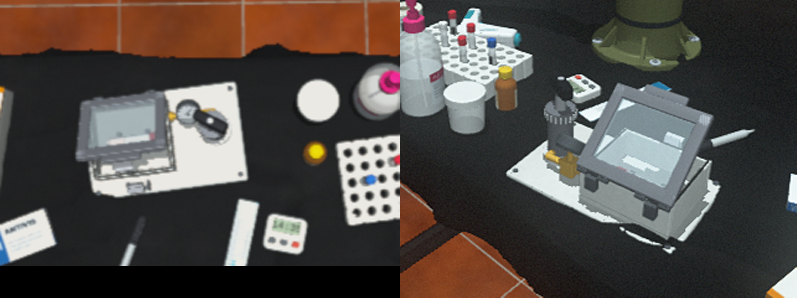

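View pics/side0.png

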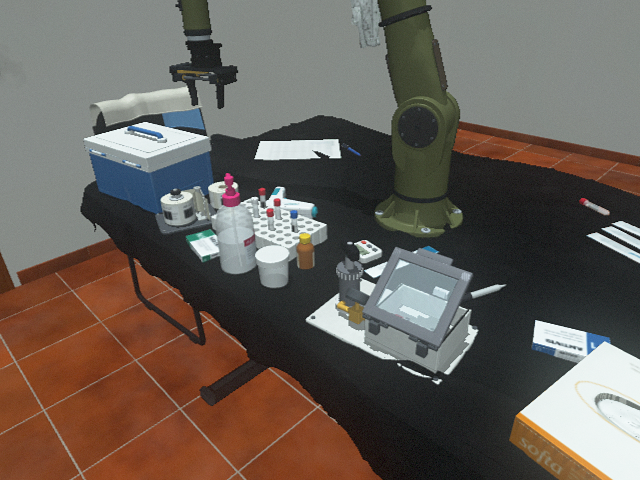

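```bash
cat >> h.py <<'E'
def rows(pts,pos=None,yaw=None,yaws=None):
    o=env.get_obs();pos=o['tool_pos'] if pos is None else np.array(pos)
    Rm=R.from_euler('xyz',[180,0,o['tool_rot'][2] if yaw is None else yaw],degrees=True).as_matrix()
    for i,p in enumerate(pts): print(np.round(Rm.T@(np.array(p)-pos),3).tolist())
E
python3 - <<'E'
from h import *
d=np.load('top0.npy');v,u=np.where(d>0);p=world('top',d,u,v)
im=cv2.cvtColor(cv2.imread('pics/top0.png'),cv2.COLOR_BGR2RGB)
w=im[v,u].min(1)
# table level check
m=(p[:,0]>.5)&(p[:,0]<.7)&(abs(p[:,1])<.15);print('table z',np.median(p[m,2]))
# plate
m=(p[:,0]>.27)&(p[:,0]<.52)&(p[:,1]>.06)&(p[:,1]<.36)&(abs(p[:,2]-.014)<.01)&(w>120)
print(m.sum());r=cv2.minAreaRect((p[m,:2]*1000).astype(np.float32));print(r,cv2.boxPoints(r))
# handle
m=(abs(p[:,0]-.41)<.06)&(abs(p[:,1]-.13)<.06)&(p[:,2]>.13)
r=cv2.minAreaRect((p[m,:2]*1000).astype(np.float32));print('handle',m.sum(),p[m].mean(0),r)
m=(abs(p[:,0]-.41)<.05)&(abs(p[:,1]-.13)<.04)&(abs(p[:,2]-.1)<.008)
r=cv2.minAreaRect((p[m,:2]*1000).astype(np.float32));print('gland',m.sum(),p[m].mean(0),r)
ds=np.load('side0.npy');v,u=np.where(ds>0);q=world('side',ds,u,v)
m=(abs(q[:,0]-.41)<.06)&(abs(q[:,1]-.13)<.06)&(q[:,2]>.13)
r=cv2.minAreaRect((q[m,:2]*1000).astype(np.float32));print('handle side',m.sum(),q[m].mean(0),q[m].max(0),r)
# tall things
for a,nm in((p,'top'),(q,'side')):
  for y in np.arange(-.8,.4,.1):
    m=(a[:,1]>=y)&(a[:,1]<y+.1)&(np.hypot(a[:,0],a[:,1])>.35)&(a[:,0]<.8)&(a[:,0]>0)
    if m.sum(): k=np.argmax(a[m,2]);print(nm,round(y,1),a[m][k].round(3))
# lid plane from side+top
s=np.vstack([p[(p[:,1]>.2)&(p[:,1]<.34)&(p[:,0]>.33)&(p[:,0]<.47)&(p[:,2]>.085)]])
c=s.mean(0);n=np.linalg.svd(s-c,full_matrices=False)[2][2];print('lid',c,n,s[:,2].max(),s[s[:,2].argmax()])
E
```

```text
table z 0.007467450959439681
3340
((367.5322265625, 212.14120483398438), (223.5743408203125, 273.5343017578125), 6.119500160217285) [[241.80234 336.21225]
 [270.96176  64.2366 ]
 [493.26212  88.07016]
 [464.1027  360.0458 ]]
handle 204 [0.40784602 0.13141607 0.14599696] ((408.7880554199219, 132.482666015625), (55.93989562988281, 18.07138442993164), 63.253238677978516)
gland 143 [0.40611499 0.13343057 0.1000934 ] ((408.44110107421875, 131.48756408691406), (40.00619888305664, 45.18716812133789), 60.62077331542969)
handle side 301 [0.41727509 0.13915687 0.14205046] [0.43010346 0.16148439 0.1492618 ] ((412.4059143066406, 134.6741180419922), (55.611656188964844, 18.61227798461914), 65.84565734863281)
top -0.8 [ 0.495 -0.703  0.138]
top -0.7 [ 0.38  -0.653  0.195]
top -0.6 [ 0.194 -0.518  0.338]
top -0.5 [ 0.457 -0.5    0.166]
top -0.4 [ 0.118 -0.33   0.676]
top -0.3 [ 0.292 -0.27   0.099]
top -0.2 [ 0.459 -0.146  0.215]
top -0.1 [ 0.461 -0.1    0.122]
top -0.0 [0.352 0.091 0.022]
top 0.1 [0.406 0.118 0.154]
top 0.2 [0.353 0.269 0.162]
top 0.3 [0.359 0.31  0.155]
top 0.4 [0.42  0.499 0.068]
side -0.8 [ 0.186 -0.706  0.336]
side -0.7 [ 0.235 -0.619  0.502]
side -0.6 [ 0.221 -0.593  0.502]
side -0.5 [ 0.46  -0.498  0.166]
side -0.4 [ 0.383 -0.397  0.079]
side -0.3 [ 0.342 -0.227  0.095]
side -0.2 [ 0.46  -0.136  0.212]
side -0.1 [ 0.462 -0.1    0.122]
side -0.0 [0.338 0.098 0.017]
side 0.1 [0.414 0.136 0.149]
side 0.2 [0.359 0.246 0.158]
side 0.3 [0.359 0.331 0.152]
side 0.4 [0.468 0.499 0.064]
lid [0.39708325 0.26959704 0.12285922] [-0.58746355 -0.06491533 -0.80664278] 0.16192100619074257 [0.35297081 0.26917514 0.16192101]
```

Run:
```python
from h import *
W=np.array([[.193,-.621,.231],[.34,-.47,.30],[.50,-.30,.30],[.55,-.05,.30],[.45,.20,.27],[.376,.268,.22]])
L=np.r_[0,np.cumsum(np.linalg.norm(np.diff(W,axis=0),axis=1))];print(L)
s=np.linspace(0,L[-1],20)[1:]
rows([[np.interp(a,L,W[:,i]) for i in range(3)] for a in s],pos=W[0],yaw=17.3)
```

```text
[0.         0.22174535 0.4551977  0.71014868 0.98107302 1.09332274]
[0.048, -0.026, -0.018]
[0.096, -0.052, -0.036]
[0.144, -0.078, -0.054]
[0.193, -0.105, -0.069]
[0.243, -0.133, -0.069]
[0.293, -0.161, -0.069]
[0.343, -0.189, -0.069]
[0.391, -0.22, -0.069]
[0.419, -0.27, -0.069]
[0.446, -0.321, -0.069]
[0.474, -0.371, -0.069]
[0.501, -0.422, -0.069]
[0.508, -0.477, -0.065]
[0.503, -0.534, -0.058]
[0.499, -0.591, -0.052]
[0.494, -0.648, -0.046]
[0.49, -0.705, -0.039]
[0.465, -0.75, -0.015]
[0.439, -0.794, 0.011]
```

Request:
move_arm:
  steps:
    - [[0.048, -0.026, -0.018], 0.02]
    - [[0.096, -0.052, -0.036], 0.04]
    - [[0.144, -0.078, -0.054], 0.06]
    - [[0.193, -0.105, -0.069], 0.08]
    - [[0.243, -0.133, -0.069], 0.1]
    - [[0.293, -0.161, -0.069], 0.12]
    - [[0.343, -0.189, -0.069], 0.14]
    - [[0.391, -0.22, -0.069], 0.16]
    - [[0.419, -0.27, -0.069], 0.18]
    - [[0.446, -0.321, -0.069], 0.197]
    - [[0.474, -0.371, -0.069], 0.197]
    - [[0.501, -0.422, -0.069], 0.197]
    - [[0.508, -0.477, -0.065], 0.197]
    - [[0.503, -0.534, -0.058], 0.197]
    - [[0.499, -0.591, -0.052], 0.197]
    - [[0.494, -0.648, -0.046], 0.197]
    - [[0.49, -0.705, -0.039], 0.197]
    - [[0.465, -0.75, -0.015], 0.197]
    - [[0.439, -0.794, 0.011], 0.197]
    - [[0.439, -0.794, 0.011], 0.197]
  hand: 1
  squeeze: 20

```text
time_s: 3.35
tool_pos: [0.3722, 0.2703, 0.2181]
tool_rot: [179.9, 0.1, 6.4]
force: [-0.6, -0.3, 1.0]
grip_width: 0.0006
```

Request:
move_arm:
  steps:
    - [[0, 0, 0.03], 0]
    - [[0, 0, 0.055], 0]
    - [[0, 0, 0.066], 0]
    - [[-0.005, 0, 0.076], 0]
    - [[-0.01, 0, 0.085], 0]
    - [[-0.014, 0, 0.092], 0]
    - [[-0.018, 0, 0.102], 0]
    - [[-0.021, 0, 0.11], 0]
    - [[-0.023, 0, 0.118], 0]
    - [[-0.023, 0, 0.118], 0]

```text
time_s: 4.6
tool_pos: [0.3527, 0.2655, 0.1008]
tool_rot: [180.0, 0.1, 6.0]
force: [0.5, -0.1, 0.4]
grip_width: 0.0008
```

Run:
```python
from h import *
o=env.get_obs();print(o['tool_pos'],o['force'],o['time_s'])
im,d=env.read_camera('side');save('s1.png',cv2.resize(im[190:410,280:540],None,fx=3,fy=2.7))
r=env.cut_out('side','lid')
for x in r[:1]:
    v,u=np.where(x['region']&(d>0));p=world('side',d,u,v);p=p[(p[:,2]>.06)]
    c=np.median(p,0);n=np.linalg.svd(p-c,full_matrices=False)[2][2];print(x['conf'],c,n,np.percentile(p,[2,98],axis=0))
```

```text
[0.3527128  0.26546739 0.10080841] [ 0.5165724  -0.11466188  0.38662787] 4.6
0.76 [0.40512808 0.27936226 0.08137508] [-0.14478922 -0.02048956 -0.98925035] [[0.33423958 0.20793794 0.06902184]
 [0.4621814  0.33901289 0.09295485]]
```

View pics/s1.png

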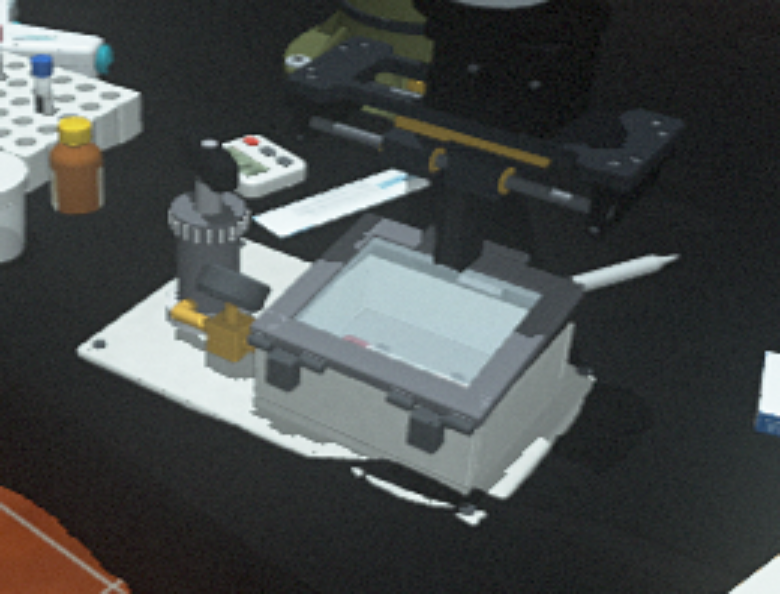

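The side view shows the fingertips on the middle of the front bar (crop about 460,250). The fitted lid angle is about 0.14 rad and the lid follows the tool, so I'll press on.

Request:
move_arm:
  steps:
    - [[-0.001, 0, 0.004], 0]
    - [[-0.002, 0, 0.008], 0]
    - [[-0.002, 0, 0.011], 0]
    - [[-0.002, 0, 0.014], 0]
    - [[-0.003, 0, 0.016], 0]
    - [[-0.003, 0, 0.018], 0]

```text
time_s: 5.45
tool_pos: [0.3506, 0.2655, 0.084]
tool_rot: [180.0, -0.0, 6.0]
force: [-5.2, -3.5, 18.2]
grip_width: 0.0005
```

Request:
move_arm:
  steps:
    - [[0, 0, 0.001], 0]
    - [[0, 0, 0.002], 0]
    - [[0, 0, 0.002], 0]

```text
time_s: 5.82
tool_pos: [0.3506, 0.2656, 0.0838]
tool_rot: [179.9, 0.0, 6.0]
force: [-7.0, -5.3, 25.6]
grip_width: 0.0007
```

Request:
move_arm:
  steps:
    - [[0, 0, -0.02], 0]
    - [[0, 0, -0.06], 0]
    - [[0, 0, -0.108], 0]

```text
time_s: 6.2
tool_pos: [0.3496, 0.2647, 0.1896]
tool_rot: [180.0, 0.1, 6.0]
force: [1.1, -0.2, -0.6]
grip_width: 0.0004
```

Request:
move_arm:
  steps:
    - [[0.008, 0.024, 0], -0.17]
    - [[0.016, 0.048, 0], -0.34]
    - [[0.024, 0.072, 0], -0.51]
    - [[0.032, 0.096, 0], -0.68]
    - [[0.039, 0.118, 0], -0.85]
    - [[0.045, 0.137, 0], -1.02]
    - [[0.045, 0.137, 0], -1.02]
    - [[0.045, 0.137, 0], -1.02]
  hand: -1

```text
time_s: 7.2
tool_pos: [0.409, 0.1346, 0.1892]
tool_rot: [-180.0, 0.0, 64.3]
force: [-0.1, -0.0, -0.6]
grip_width: 0.0727
```

```bash
cat >> h.py <<'E'
def wproj(p,o):
    M=np.array(env.calibration('wrist')['mount']);K=np.array(env.calibration('wrist')['intrinsics'])
    T=np.eye(4);T[:3,:3]=R.from_euler('xyz',o['tool_rot'],degrees=True).as_matrix();T[:3,3]=o['tool_pos']
    q=np.linalg.inv(T@M)@np.r_[p,1];x,y,z=q[0],-q[1],-q[2];r=np.hypot(x,y);t=np.arctan2(r,z)
    return K[0,2]+K[0,0]*t*x/r,K[1,2]+K[1,1]*t*y/r
def wworld(d,u,v,o):
    M=np.array(env.calibration('wrist')['mount']);K=np.array(env.calibration('wrist')['intrinsics'])
    T=np.eye(4);T[:3,:3]=R.from_euler('xyz',o['tool_rot'],degrees=True).as_matrix();T[:3,3]=o['tool_pos']
    a,b=(u-K[0,2])/K[0,0],(v-K[1,2])/K[1,1];t=np.hypot(a,b);k=np.tan(t)/np.maximum(t,1e-9);z=d[v,u]
    q=np.stack([a*k*z,-b*k*z,-z,np.ones_like(z)],-1);return (q@(T@M).T)[:,:3]
E
python3 - <<'E'
from h import *
o=env.get_obs();print(o['tool_pos'],o['tool_rot'],o['force'],o['grip_width'],o['qpos'].round(1))
im,d=env.read_camera('wrist');save('w2.png',im)
for r in env.cut_out('wrist','rod_handle')[:2]:
    v,u=np.where(r['region']&(d>0));p=wworld(d,u,v,o);print(r['conf'],r['uv'],len(u),p.mean(0),p[:,2].max())
    m=p[:,2]>.138;print(cv2.minAreaRect((p[m,:2]*1000).astype(np.float32)),m.sum())
im,d=env.read_camera('side');save('s2.png',im)
for x in env.cut_out('side','lid')[:1]:
    v,u=np.where(x['region']&(d>0));p=world('side',d,u,v);p=p[(p[:,2]>.06)]
    c=np.median(p,0);n=np.linalg.svd(p-c,full_matrices=False)[2][2];print(x['conf'],c,n,np.percentile(p,[2,98],axis=0))
for x in env.cut_out('side','rod_handle')[:1]:
    v,u=np.where(x['region']&(d>0));p=world('side',d,u,v);m=p[:,2]>.13;print(x['conf'],cv2.minAreaRect((p[m,:2]*1000).astype(np.float32)),p[m,2].max())
E
```

```text
[0.40903113 0.1345793  0.18923477] [-1.79959590e+02  2.26960838e-03  6.43321023e+01] [-0.10997626 -0.01837169 -0.58999714] 0.07265975697601725 [ 15.1  -6.8 -34.  114.5  -4.1  71.3 -43.1]
0.86 [316.8, 262.1] 2727 [0.41210421 0.13594273 0.14685712] 0.15061660189021955
((410.78851318359375, 132.92471313476562), (54.89574432373047, 18.003353118896484), 63.70778274536133) 2645
0.6 [0.40314087 0.27655947 0.07428432] [-0.01178318 -0.00453189 -0.99992031] [[0.32999255 0.20776557 0.06849669]
 [0.46241858 0.3392385  0.07740411]]
0.56 ((413.4151916503906, 135.62738037109375), (51.59859848022461, 18.155466079711914), 65.62068176269531) 0.14856684781949514
```

View pics/w2.png

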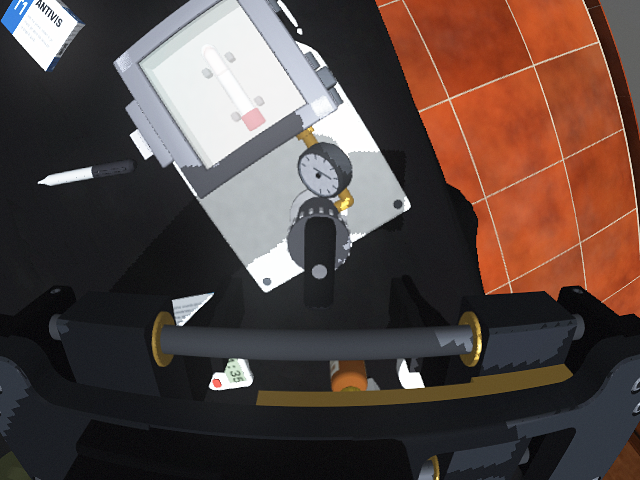

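The wrist picture shows the closed lid and the handle's bar at columns 303–336, rows 217–305, between the open fingers and along the tool's x. The fitted lid angle is about 0.01 rad, so the lid is holding shut. I'll lower the tool with a 2 mm lateral correction.

Request:
move_arm:
  steps:
    - [[-0.001, 0.002, 0], 0]
    - [[-0.001, 0.002, 0.025], 0]
    - [[-0.001, 0.002, 0.048], 0]
    - [[-0.001, 0.002, 0.064], 0]
    - [[-0.001, 0.002, 0.064], 0]
    - [[-0.001, 0.002, 0.064], 0]
  hand: -1

```text
time_s: 8.2
tool_pos: [0.4115, 0.1321, 0.1262]
tool_rot: [180.0, -0.0, 64.4]
force: [-0.2, 0.0, 0.4]
grip_width: 0.0872
```

Run:
```python
from h import *
o=env.get_obs();print(o['tool_pos'],o['tool_rot'],o['force'],o['grip_width'])
im,d=env.read_camera('wrist');save('w3.png',im[150:400,170:470])
for r in env.cut_out('wrist','rod_handle')[:2]:
    v,u=np.where(r['region']&(d>0));p=wworld(d,u,v,o)
    m=p[:,2]>.138;print(r['conf'],cv2.minAreaRect((p[m,:2]*1000).astype(np.float32)),m.sum(),u.min(),u.max(),p[:,2].max())
```

```text
[0.4114847  0.13213475 0.12618751] [ 1.79956792e+02 -3.74424515e-02  6.44433800e+01] [-0.20758055  0.04326503  0.44871159] 0.08715645973512778
0.65 ((410.6642761230469, 132.58494567871094), (55.607208251953125, 18.007522583007812), 63.314918518066406) 3420 292 335 0.150315290650541
```

View pics/w3.png

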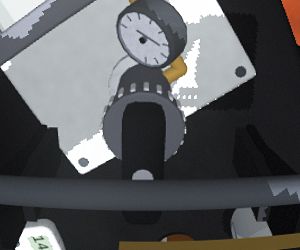

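The bar sits midway between the fingers (crop columns 122–164). Closing gently first.

Request:
move_arm:
  steps:
    - [[0, -0.0004, 0], 0]
    - [[0, -0.0004, 0], 0]
    - [[0, -0.0004, 0], 0]
    - [[0, -0.0004, 0], 0]
    - [[0, -0.0004, 0], 0]
    - [[0, -0.0004, 0], 0]
    - [[0, -0.0004, 0], 0]
    - [[0, -0.0004, 0], 0]
  hand: 1
  squeeze: 8

```text
time_s: 9.3
tool_pos: [0.4105, 0.1321, 0.1255]
tool_rot: [-180.0, 0.0, 64.4]
force: [-0.4, -0.7, 1.2]
grip_width: 0.018
```

Request:
move_arm:
  steps:
    - [[0, 0, 0], 0]
    - [[0, 0, 0], 0]
  squeeze: 35

```text
time_s: 9.55
tool_pos: [0.4105, 0.1321, 0.1255]
tool_rot: [-180.0, 0.0, 64.5]
force: [-0.7, -0.1, 0.3]
grip_width: 0.0179
```

Request:
move_arm:
  steps:
    - [[0, 0, -0.003], 0]
    - [[0, 0, -0.006], 0]
    - [[0, 0, -0.01], 0]
    - [[0, 0, -0.01], 0]

```text
time_s: 10.05
tool_pos: [0.4104, 0.1321, 0.1357]
tool_rot: [-180.0, 0.0, 64.4]
force: [-1.2, -0.1, -3.8]
grip_width: 0.018
```

Request:
move_arm:
  steps:
    - [[0, 0, -0.004], 0]
    - [[0, 0, -0.008], 0]
    - [[0, 0, -0.012], 0]
    - [[0, 0, -0.016], 0]
    - [[0, 0, -0.02], 0]
    - [[0, 0, -0.02], 0]

```text
time_s: 10.8
tool_pos: [0.4105, 0.1321, 0.1558]
tool_rot: [180.0, 0.0, 64.4]
force: [-1.2, 0.2, -5.6]
grip_width: 0.0176
```

Request:
move_arm:
  steps:
    - [[0, 0, -0.004], 0]
    - [[0, 0, -0.008], 0]
    - [[0, 0, -0.012], 0]
    - [[0, 0, -0.015], 0]
    - [[0, 0, -0.015], 0]
    - [[0, 0, -0.015], 0]

```text
time_s: 11.55
tool_pos: [0.4105, 0.1321, 0.1704]
tool_rot: [-180.0, 0.0, 64.4]
force: [-0.2, 0.4, -7.2]
grip_width: 0.0176
```

Run:
```python
from h import *
o=env.get_obs();print(o['tool_pos'],o['force'],o['grip_width'],o['time_s'])
im,d=env.read_camera('side');save('s4.png',cv2.resize(im[170:390,280:500],(800,600),interpolation=cv2.INTER_CUBIC))
for q in ['rod','rod_handle','lid']:
  for x in env.cut_out('side',q)[:1]:
    v,u=np.where(x['region']&(d>0));p=world('side',d,u,v);print(q,x['conf'],x['uv'],np.percentile(p,[2,50,98],axis=0).round(3))
    if q=='lid':
        p=p[(p[:,2]>.06)&(p[:,1]>.2)];n=np.linalg.svd(p-p.mean(0),full_matrices=False)[2][2];print(n)
v,u=np.where(d>0);p=world('side',d,u,v)
m=(abs(p[:,0]-.41)<.04)&(abs(p[:,1]-.132)<.04)&(p[:,2]>.09)
h=np.histogram(p[m,2],bins=np.arange(.09,.25,.005));print(list(zip(h[1].round(3),h[0])))
```

```text
[0.41046932 0.13209938 0.17044206] [-0.16592041  0.4197047  -7.22258544] 0.01761321496761844 11.55
rod 0.85 [347.6, 237.3] [[0.403 0.126 0.101]
 [0.418 0.14  0.158]
 [0.43  0.16  0.193]]
rod_handle 0.66 [349.6, 234.0] [[0.406 0.128 0.102]
 [0.418 0.14  0.163]
 [0.43  0.16  0.193]]
lid 0.86 [420.1, 312.1] [[0.33  0.208 0.068]
 [0.403 0.276 0.074]
 [0.463 0.339 0.077]]
[-0.01254953 -0.0038267  -0.99991393]
[(np.float64(0.09), np.int64(68)), (np.float64(0.095), np.int64(178)), (np.float64(0.1), np.int64(103)), (np.float64(0.105), np.int64(24)), (np.float64(0.11), np.int64(16)), (np.float64(0.115), np.int64(24)), (np.float64(0.12), np.int64(21)), (np.float64(0.125), np.int64(22)), (np.float64(0.13), np.int64(24)), (np.float64(0.135), np.int64(22)), (np.float64(0.14), np.int64(20)), (np.float64(0.145), np.int64(24)), (np.float64(0.15), np.int64(24)), (np.float64(0.155), np.int64(21)), (np.float64(0.16), np.int64(25)), (np.float64(0.165), np.int64(29)), (np.float64(0.17), np.int64(49)), (np.float64(0.175), np.int64(65)), (np.float64(0.18), np.int64(69)), (np.float64(0.185), np.int64(87)), (np.float64(0.19), np.int64(151)), (np.float64(0.195), np.int64(56)), (np.float64(0.2), np.int64(65)), (np.float64(0.205), np.int64(62)), (np.float64(0.21), np.int64(80)), (np.float64(0.215), np.int64(57)), (np.float64(0.22), np.int64(43)), (np.float64(0.225), np.int64(19)), (np.float64(0.23), np.int64(11)), (np.float64(0.235), np.int64(53)), (np.float64(0.24), np.int64(72))]
```

View pics/s4.png

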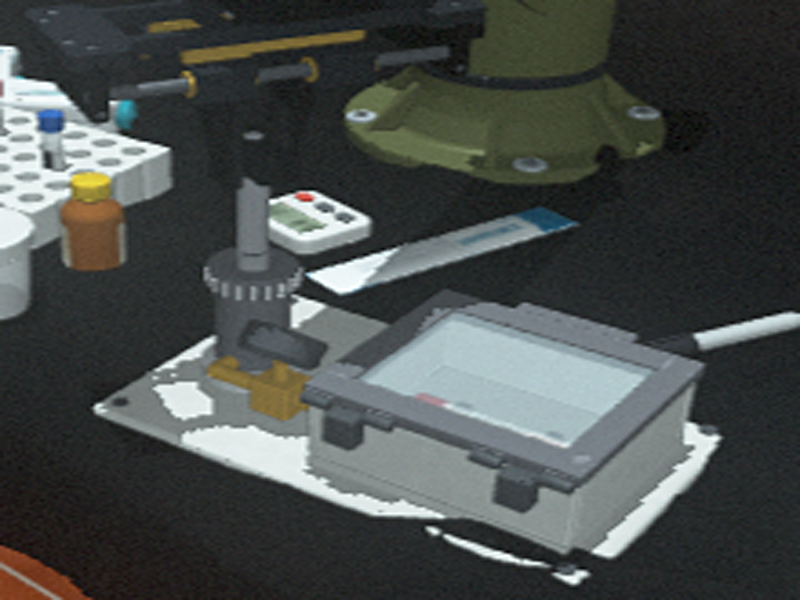

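The side view shows the rod drawn out, one groove just above the gland (crop about 254,255), no second groove, and the lid flat and shut. I'll hold briefly to check for slip.

Request:
move_arm:
  steps:
    - [[0, 0, 0], 0]
    - [[0, 0, 0], 0]
    - [[0, 0, 0], 0]
    - [[0, 0, 0], 0]
    - [[0, 0, 0], 0]
    - [[0, 0, 0], 0]
    - [[0, 0, 0], 0]
    - [[0, 0, 0], 0]

```text
time_s: 12.75
tool_pos: [0.4105, 0.1321, 0.1705]
tool_rot: [-180.0, 0.0, 64.4]
force: [-0.2, 0.5, -6.5]
grip_width: 0.0177
```

Run:
```python
from h import *
im,d=env.read_camera('side')
for q in ['rod','lid']:
  for x in env.cut_out('side',q)[:1]:
    v,u=np.where(x['region']&(d>0));p=world('side',d,u,v);print(q,x['conf'],np.percentile(p,[2,50,98],axis=0)[:,2].round(4))
o=env.get_obs();print(o['tool_pos'],o['force'],o['grip_width'],o['time_s'])
print(env.sign_off())
```

```text
rod 0.69 [0.0074 0.1519 0.1927]
lid 0.31 [0.012  0.0647 0.0963]
[0.41053141 0.13210839 0.17050985] [-0.47930273  0.2839218  -7.48107624] 0.01783955307322045 12.9
the job is handed in; nothing more can be done
None
```

I shut the tester's lid, gripped the pump's T-handle and drew the rod straight up 45 mm. The job is handed in with the gripper still holding the handle there.

- **Lid:** I pressed the front bar down to the hard stop at about 26 N. After I let go, the side camera put the lid angle at about 0.01 rad, so the catch holds.
- **Rod:** The side view shows one groove just above the gland and no second groove. The tool rose from z = 0.1255 to 0.1705 m. Side force was about 1 N or less, and the downward pull at the end was about 7 N.
- **Hold:** Over a 1 s hold the tool stayed at z = 0.1705 m, the grip width at 18 mm and the handle top at about 0.193 m, so there was no slip. The clock read 12.9 s before hand-in.
- **Check that disagreed:** In the very last picture the lid detection was poor (confidence 0.31, heights from 0.012 to 0.096 m), so it could not confirm the lid's height. The picture about 1 s earlier, with the rod already drawn, showed the lid shut (confidence 0.86).
- **Other things on the table:** I planned clear paths and felt no unexpected contact, but I did not re-measure their positions afterwards.

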